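# Square a weld coupon into the stops of a cross table

## Robot

A 7-joint arm with a two-finger parallel gripper is mounted at the origin on the work surface. World frame = base frame: x ahead of the robot, y to its left, z up, the work surface at z = 0. Lengths are in m, angles in rad, forces in N, time in s.
With the tool pointing down it reaches from about 0.4 to 0.85 m from the base axis. Payload 10.4 kg.
Tool frame: the origin (TCP) lies at the centre of the arm's flange, where the gripper is bolted on; the fingertips stand 173 mm ahead of it and the grasp point (between the pads) lies 155 mm ahead of it; z points along the fingers, y is the line along which they close (so a half turn about z gives the same grasp; the last joint's range is limited). The gripper opens to 85 mm and grips with 20 to 120 N. Pads are 22 mm wide; open, the fingers measure 114 mm over their backs; the gripper's body (76 mm by 85 mm) begins 54 mm behind the grasp point. The pads swing forward as they close: fully open they stand 13 mm farther back than shut.
Start: joints at [-1.29, 0.332, -0.065, 1.46, 0.022, 1.35, -0.088], TCP at [0.187, 0.596, 0.405] pointing down, gripper open.
Joint ranges: [-2.6, 2.6], [-0.5, 2.12], [-1.47, 1.34], [0.16, 2.42], [-1.27, 4.41], [0.06, 2.06], [-2.6, 2.6]. Speed limits (rad/s): [2.22, 2.22, 2.79, 2.79, 3.14, 3.14, 3.14].

## Interface

Orientations are given as a unit quaternion [x, y, z, w].
In Python, from workcell import manip, viewer, finder gives the robot as it stands.
- The arm moves only by the tool arm_command, never from a script. Its argument "plan" is a list of rows, each an object with "dp": the shift along the tool's x, y, z in mm, a list of three; "spin": the turn about the tool's z in rad. A call has 1 to 5 rows; each row shifts and turns the commanded pose from where the row before left it, along the tool's axes as they then stand; what a row does not reach is not made up. A row lasts 1/10 s, in which the tool goes at most 50 mm and 8.59 degrees, less where a joint would pass 70% of its speed; a pose out of reach is approached as far as the arm can. A call is refused whole if a number of a shift passes 50 or a number of a turn 0.15, either way. A call with a gripper value outside its range is refused whole. "grip" is the closure, from -1 (fully open) to 1 (shut), set as the call begins (left out, the last holds). The fingers move at their own pace and stop on an object; "newtons" is the grip in N (left out, the last holds). Time passes only in rows, so rows that do not move let the fingers close. It gives the time, the measured TCP pose, the force, the opening and the grip force at its end, in the units of the state.
- manip.get_obs(): the state, without advancing time (a new reading comes with each control period).
- viewer.camera(name): name is "side" or "top" or "wrist"; returns the picture (480x640x3 uint8, blue, green, red); there is no depth.
- viewer.camera_params(name): a dict with "vertical_fov" (degrees; the focal length in pixels is half the picture's height over the tangent of half this angle, whatever the lens; pixels are square), "cx", "cy" (the principal point, pixels), "R" (3x3) and "t" (3): a world point X has camera coordinates R X + t; the wrist camera has in their place "T_tool_cam" (4x4, takes a point from camera to tool coordinates, whose origin is the TCP and whose axes are the flange's). Camera axes: x right, y down, z forward; pixel columns grow to the right and rows downward; lengths in m; the calibration is good to about 2 mm. A picture is of the moment at which its call begins: read the wrist's pose just before it. camera_params takes no time and is no camera call.
- manip.hand_in(): hands the job in; it is judged then, once.
Trained networks look in the newest picture that a camera, given by its name, has taken for a name from the list of things; names that differ only in an ending like _2 or _b are one class to them, and where a whole thing is asked for, a point or a joint stands for the part that bears it (a point fixed in the world has none). Each returns a list of dicts, best first, with "score" (0 to 1); they miss things now and then, are a little off and sometimes report something else, mostly with a low value. They report only what shows in the picture. A call takes as long as a camera call. They do not tell look-alikes from the thing itself.
- finder.find_in(camera, thing): "position" ([x, y, z] in m, in world coordinates, good to about 4 mm: the middle of the surface that is visible of it).
The state is a dict: "clock": time; "joint_pos": joint angles; "joint_velocities": joint speeds; "tau": joint torques, N m; "position": TCP position; "ee_rot": TCP orientation; "ft_force": force on the tool from outside, world axes, zero at the start; "torque": the same for the moment, N m; "grip_width": opening from 0.0 (shut) to 1.0 (fully open); "grasp_force": force on a finger pad.
Only numpy, scipy, OpenCV 4.12 (cv2) and the standard library are available. Lean on these libraries where they do the work, as an engineer would, in place of code of your own. Each camera call takes 0.05 s, during which the arm holds its last target. There are 200 camera calls.

## Task

Slide the welded steel plate across the stage of the cross table, always flat on it and never picked up, into the corner between the back fence and the end stop, so that it lies flush against both. Then swing the clip on the end stop round until its spring plunger presses on the plate, and leave the plate clipped and still home in the corner. Leave the other things on the bench where they are.

Things in the scene. Friction and masses are not known exactly. Their poses are not given: they have to be found in the camera images.
- stage: Cross table, fixed on the bench, turned up to 0.2 rad: flat ground steel top 260 mm (its x) by 440 mm (its y), 60 mm above the bench. Origin: on the bench under its middle. Its x points away from the robot to the back fence, an aluminium bar 22 mm wide, 16 mm tall along the whole far edge, inner face at x = +100 mm. Micrometer heads stick out below the top at the front and right end.
- stop: End stop: aluminium bar fixed on the stage square to the fence, at a different place each time; 124 mm long from the fence towards the robot, 36 wide, 16 tall; its black screw over the fence tops out at 39 mm. Axes as the stage's. Origin: on the stage top, in the corner of fence and stop face; the face is its plane y = 0 and looks to +y (left), where the plate belongs; the bar is on the -y side.
- coupon: Welded plate: dark steel, 90 (its x) by 120 (its y) by 10 mm, 0.6 to 0.95 kg, weld bead 12 mm wide, 2 mm high across its middle along its x. Origin: centre of its underside. Starts on the left near part of the stage, up to 0.35 rad askew. Home: 120 mm side along the fence, origin 45 mm from the fence's face and 60 mm from the stop's (half a turn round is as good). Slides with about 1.5 to 4 N.
- clip (a joint): Angle of the swing clip about an upright pivot on the end stop, at x = -100, y = -18 mm in the stop's frame. At 0 its arm points along -x (to the robot); grows clockwise seen from above; at 1.57 the arm points along +y; dead stop at 2.3, well over the plate. The plunger crosses a seated plate's near edge at about 1.75. Starts at 0 to 0.5, stays where left, turns with 1 to 3 N at the knob.
- clip_knob (a point): Top centre of the clip's knob, an upright round knurled steel body 16 mm across at the end of the arm, 60 mm from the pivot. It stands free from 28 to 57 mm above the stage's top; below it are the arm (16 mm wide, 20 to 28 mm above the stage) and the spring plunger.
- plunger: The round steel nose (16 mm ball) of the spring plunger under the clip's knob. Origin: its lowest point, 8.5 mm above the stage when free. It rides up over the plate's edge (1.5 mm against the spring) when the clip is swung in, then presses down with about 4 N.
- vise: Bystander: a small machine vise, about 170 by 90 by 58 mm, loose on the bench on the right. Origin: centre of its underside.
- mouse: Bystander: a white computer mouse, 105 by 58 by 34 mm, on the bench on the right. Origin: centre of its underside.
- caliper: Bystander: a caliper, 230 mm long (its x), 15 mm thick, flat on the bench on the left. Origin: underside, mid length.
- parts_box: Bystander: an open cardboard box, 110 by 150 by 50 mm, on the bench at the far left. Origin: centre of its underside.
There are look-alikes about, which are no part of the job. Leave any green or turquoise look-alike of the coupon alone.

How it is judged:
On the way, in this order (a step that is already met when the one before it is completed fails the run):
1. the plate lies flush against the fence and the end stop, clip still out of the way (x of coupon in the frame of stage between 0.053 and 0.058 m and y of coupon in the frame of stop between 0.057 and 0.062 m and angle between the x axis of coupon and the x axis of stage, either way round below 0.025 rad and z of coupon in the frame of stage below 0.062 m and value of joint clip below 1.6 rad), for 0.2 s.
2. the clip is swung over and its plunger presses on the plate (value of joint clip above 1.8 rad and contact force between plunger and coupon above 0.8 N), for 0.2 s.
At the end, for the whole second after the job is handed in: The plate lies flat and at rest on the stage, at most 2 mm from the fence's face and 2 mm from the end stop's face and within 0.025 rad of square to them; the clip stands past 1.8 rad with its plunger pressing on the plate (all of step 2 and x of coupon in the frame of stage between 0.053 and 0.058 m and y of coupon in the frame of stop between 0.057 and 0.062 m and angle between the x axis of coupon and the x axis of stage, either way round below 0.025 rad and z of coupon in the frame of stage below 0.062 m and linear speed of coupon below 0.01 m/s); the robot touches nothing.
It fails at once if the plate is lifted or tipped off the stage (its middle over 6 mm up or tilted over 0.1 rad) (z of coupon in the frame of stage above 0.066 m or angle between coupon's own z axis and vertical above 0.1 rad).
It fails at once if a bystander (vise, mouse, caliper, box) is moved by more than 30 mm (distance of any of vise, caliper, parts_box, mouse from where it was at the start of the episode above 0.03 m).
It also fails if it takes over 67 s, if anything falls off the work surface, if the arm or the gripper's body presses on something with over 40 N, if the wrist force passes 120 N, or if a joint passes its speed limit or range.

## Working session

There is one attempt and no reset: what is moved stays moved. The work goes in short steps, Python scripts to look and compute and a tool call to move; the robot and the scene stay as the last step left them, time stands still between calls to the robot, and variables do not carry over. Pictures are saved under pics/ and viewed, at most 10 in all, crops included, and the job is handed in when it is done.

Besides the shell and the picture viewer there is one more tool, called after "Call:" by a JSON object that holds its "method" and its "body", one argument or row to a line. arm_command: Moves the arm, as the interface text tells. Its arguments: {"type":"object","properties":{"plan":{"type":"array","items":{"type":"object","properties":{"dp":{"type":"array","items":{"type":"number"}},"spin":{"type":"number"}}}},"grip":{"type":"number"},"newtons":{"type":"number"}},"required":["plan"]}

```bash
mkdir -p pics
cat > h.py <<'E'
import numpy as np, cv2
from scipy.spatial.transform import Rotation as Ro
from workcell import manip, viewer, finder
def cam(name):
    p=viewer.camera_params(name); f=240/np.tan(np.radians(p["vertical_fov"])/2)
    if name=="wrist":
        o=manip.get_obs(); T=np.eye(4); T[:3,:3]=Ro.from_quat(o["ee_rot"]).as_matrix(); T[:3,3]=o["position"]
        M=np.linalg.inv(T@np.array(p["T_tool_cam"])); R,t=M[:3,:3],M[:3,3]
    else: R,t=np.array(p["R"]),np.array(p["t"])
    return f,p["cx"],p["cy"],R,t
def ray(c,uv,z):
    f,cx,cy,R,t=c; d=R.T@np.array([(uv[0]-cx)/f,(uv[1]-cy)/f,1]); o=-R.T@t
    return o+d*(z-o[2])/d[2]
def proj(c,X):
    f,cx,cy,R,t=c; x=R@np.array(X)+t; return [cx+f*x[0]/x[2],cy+f*x[1]/x[2]]
E
python3 - <<'E'
from h import *
o=manip.get_obs(); print(o)
for n in ["top","side"]:
    im=viewer.camera(n); cv2.imwrite(f"pics/{n}0.png",im); print(n,viewer.camera_params(n))
    for th in ["stage","stop","coupon","clip","clip_knob","plunger"]:
        for r in finder.find_in(n,th)[:3]: print(n,th,np.round(r["position"],3),round(r["score"],2),np.round(proj(cam(n),r["position"])))
E
```

```text
{'clock': 0.0, 'joint_pos': array([-1.28960556,  0.33291766, -0.06472314,  1.46094765,  0.02159564,
        1.34990545, -0.08850418]), 'joint_velocities': array([ 0.00126271,  0.001132  ,  0.00016429,  0.00081411,  0.00012319,
       -0.00029892,  0.00056237]), 'tau': array([-1.57553668e-04, -6.25459170e+01,  4.88416920e-02, -3.91602981e+01,
        1.62283442e-02,  1.01063296e-02,  2.80308385e-06]), 'position': array([0.18690623, 0.5962667 , 0.40388419]), 'ee_rot': array([ 1.51293210e-01,  9.88488652e-01, -7.36519421e-04, -8.41315104e-05]), 'ft_force': array([0.03513368, 0.549047  , 0.02249925]), 'torque': array([-0.0417188 , -0.04866892,  0.02324777]), 'grasp_force': 0.0, 'grip_width': 1.0052633356814091}
top {'vertical_fov': 51.60768654619253, 'cx': 319.27589266553633, 'cy': 252.23571367638942, 'R': array([[ 0.0212416 , -0.99971657,  0.01075045],
       [-0.994621  , -0.02222126, -0.10116958],
       [ 0.10137979, -0.00854362, -0.99481111]]), 't': array([-0.03495799,  0.56471861,  1.39772436])}
top stage [ 0.569 -0.011  0.058] 0.92 [315. 250.]
top stop [ 0.623 -0.077  0.076] 0.82 
[... 262 characters left out ...]
 clip_knob [ 0.555 -0.078  0.087] 0.63 [340. 254.]
side {'vertical_fov': 55.254113294024066, 'cx': 318.1590579220756, 'cy': 242.82849897605647, 'R': array([[ 0.6546619 , -0.75585936, -0.00971738],
       [-0.55601382, -0.47278393, -0.68361099],
       [ 0.51211954,  0.45293707, -0.72978188]]), 't': array([-0.39269882,  0.35862477,  1.06823632])}
side stage [ 0.562 -0.036  0.063] 0.92 [319. 250.]
side stop [ 0.615 -0.083  0.081] 0.62 [344. 243.]
side coupon [0.474 0.304 0.009] 0.77 [219. 225.]
side coupon [0.795 0.118 0.01 ] 0.68 [330. 199.]
side coupon [0.51  0.088 0.071] 0.61 [274. 237.]
side clip [ 0.543 -0.077  0.089] 0.53 [326. 254.]
side clip_knob [ 0.546 -0.078  0.088] 0.55 [326. 254.]
```

View pics/top0.png

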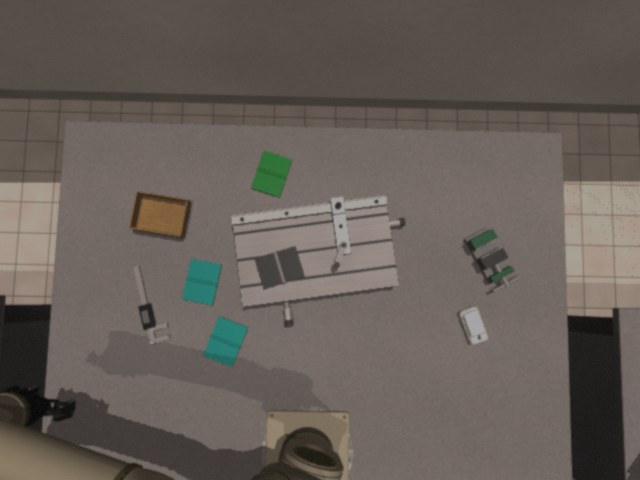

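View pics/side0.png

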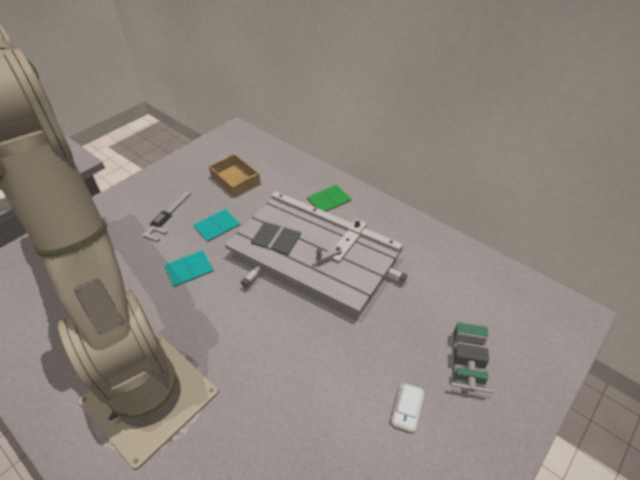

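The plate is the dark grey one on the stage, at top (280,268) / side (274,237). The others are turquoise at top (202,282) and (226,341) and green at (272,173), so they're look-alikes to leave alone. The clip knob is at about top (336,267) and the vise, mouse, caliper and box are well clear. Next I'll move the wrist camera over the stage.

Call:
{"method": "arm_command", "body": {
  "plan": [
    {"dp": [-34,-32,0]},
    {"dp": [-34,-32,0]},
    {"dp": [-34,-32,0]},
    {"dp": [-34,-32,0]},
    {"dp": [-34,-32,0]}
  ],
  "grip": 0.2
}}

```text
invalid input at $.plan[0]: expected keys dp, spin
```

Call:
{"method": "arm_command", "body": {
  "plan": [
    {"dp": [-34,-32,0]},
    {"dp": [-34,-32,0]},
    {"dp": [-34,-32,0]},
    {"dp": [-34,-32,0]},
    {"dp": [-34,-32,0]}
  ]
}}

```text
invalid input at $.plan[0]: expected keys dp, spin
```

Call:
{"method": "arm_command", "body": {
  "plan": [
    {"dp": [-34,-32,0]},
    {"dp": [-34,-32,0]},
    {"dp": [0,0,0],"spin": -0.14},
    {"dp": [0,0,0],"spin": -0.14},
    {"dp": [0,0,0],"spin": -0.14}
  ]
}}

```text
invalid input at $.plan[0]: expected keys dp, spin
```

Run:
```python
from h import *
o=manip.get_obs(); print(o["clock"],o["position"],o["ee_rot"],o["joint_pos"])
im=viewer.camera("wrist"); c=cam("wrist"); cv2.imwrite("pics/w1.png",im)
print(viewer.camera_params("wrist"))
for th in ["stage","stop","coupon","clip","clip_knob","plunger"]:
    for r in finder.find_in("wrist",th)[:3]: print(th,np.round(r["position"],3),round(r["score"],2),np.round(proj(c,r["position"])))
```

```text
0.7 [0.18698214 0.59638495 0.40475046] [1.51329357e-01 9.88483394e-01 6.93347436e-05 9.45997263e-06] [-1.28957036  0.33218171 -0.06468434  1.46009679  0.02161571  1.3498693
 -0.0884918 ]
{'vertical_fov': 63.75569950119124, 'cx': 327.6431365777966, 'cy': 234.2066632586612, 'T_tool_cam': array([[-1.20608531e-03, -9.50922810e-01, -3.09425846e-01,
         7.98509153e-02],
       [ 9.99999119e-01, -1.31857943e-03,  1.54424754e-04,
         1.71475170e-04],
       [-5.54848576e-04, -3.09425387e-01,  9.50923563e-01,
         2.99949064e-02],
       [ 0.00000000e+00,  0.00000000e+00,  0.00000000e+00,
         1.00000000e+00]])}
coupon [0.276 0.256 0.014] 0.81 [ 58. 363.]
```

View pics/w1.png

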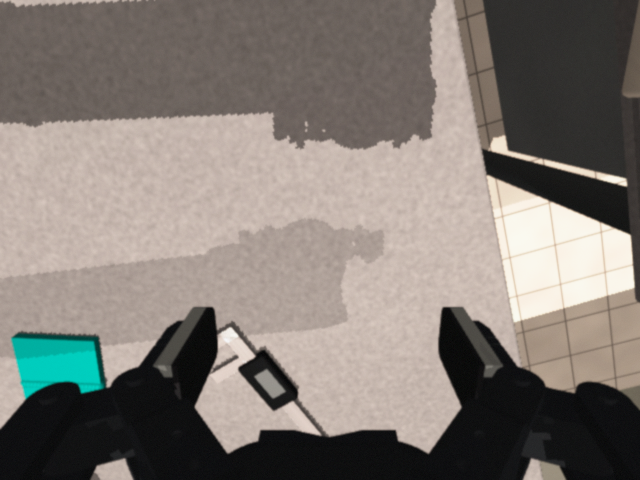

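The wrist view is still from the start pose, because those calls were refused: every row needs a spin. It shows only the caliper and a turquoise look-alike at (58,363). I'll resend the moves with spin included.

Call:
{"method": "arm_command", "body": {
  "plan": [
    {"dp": [-36,-33,-3],"spin": 0},
    {"dp": [-36,-33,-3],"spin": 0},
    {"dp": [-36,-33,-3],"spin": 0},
    {"dp": [-36,-33,-3],"spin": 0},
    {"dp": [-36,-33,-3],"spin": 0}
  ],
  "grip": 0.2
}}

```text
clock: 1.55
position: [0.3101, 0.3831, 0.42]
ee_rot: [0.151, 0.988, 0.0, 0.0]
ft_force: [0.4, -0.0, -0.1]
grip_width: 0.4
grasp_force: 0.0
```

Call:
{"method": "arm_command", "body": {
  "plan": [
    {"dp": [-36,-33,-3],"spin": 0},
    {"dp": [-36,-33,-3],"spin": 0},
    {"dp": [-36,-33,-3],"spin": 0},
    {"dp": [-36,-33,-3],"spin": 0},
    {"dp": [-36,-33,-3],"spin": 0}
  ]
}}

```text
clock: 2.05
position: [0.4323, 0.1718, 0.4352]
ee_rot: [0.151, 0.988, 0.0, 0.0]
ft_force: [0.7, 1.0, 0.2]
grip_width: 0.403
grasp_force: 0.0
```

Call:
{"method": "arm_command", "body": {
  "plan": [
    {"dp": [-36,-33,-3],"spin": 0},
    {"dp": [-36,-33,-3],"spin": 0},
    {"dp": [-36,-33,-3],"spin": 0},
    {"dp": [-36,-33,-3],"spin": 0},
    {"dp": [0,0,0],"spin": -0.14}
  ]
}}

```text
clock: 2.55
position: [0.5312, -0.0018, 0.4473]
ee_rot: [0.086, 0.996, -0.001, 0.001]
ft_force: [-1.2, 0.5, 0.3]
grip_width: 0.4
grasp_force: 0.0
```

Call:
{"method": "arm_command", "body": {
  "plan": [
    {"dp": [0,0,0],"spin": -0.14},
    {"dp": [0,0,0],"spin": -0.14},
    {"dp": [0,0,0],"spin": 0}
  ]
}}

```text
clock: 2.85
position: [0.5297, 0.0047, 0.4467]
ee_rot: [-0.059, 0.998, 0.0, 0.0]
ft_force: [0.5, -1.1, -1.2]
grip_width: 0.401
grasp_force: 0.0
```

Run:
```python
from h import *
o=manip.get_obs(); print(o["clock"],o["position"],o["ee_rot"],o["joint_pos"])
im=viewer.camera("wrist"); c=cam("wrist"); cv2.imwrite("pics/w2.png",im)
for th in ["stage","stop","coupon","clip","clip_knob","plunger"]:
    for r in finder.find_in("wrist",th)[:3]: print(th,np.round(r["position"],3),round(r["score"],2),np.round(proj(c,r["position"])))
```

```text
2.85 [0.52966302 0.00469369 0.44672488] [-5.91382748e-02  9.98249797e-01  7.90198290e-05  3.25787526e-05] [-0.5740076   0.09370658  0.51752466  1.67312894 -0.04726203  1.38710567
  1.63940674]
stage [ 0.549 -0.016  0.054] 0.89 [304. 213.]
stop [ 0.599 -0.084  0.073] 0.85 [227. 260.]
coupon [0.516 0.088 0.074] 0.78 [421. 196.]
coupon [0.481 0.296 0.01 ] 0.77 [607. 172.]
coupon [0.343 0.234 0.009] 0.7 [592.  19.]
clip [ 0.546 -0.076  0.09 ] 0.63 [233. 212.]
clip_knob [ 0.552 -0.073  0.087] 0.78 [237. 219.]
```

View pics/w2.png

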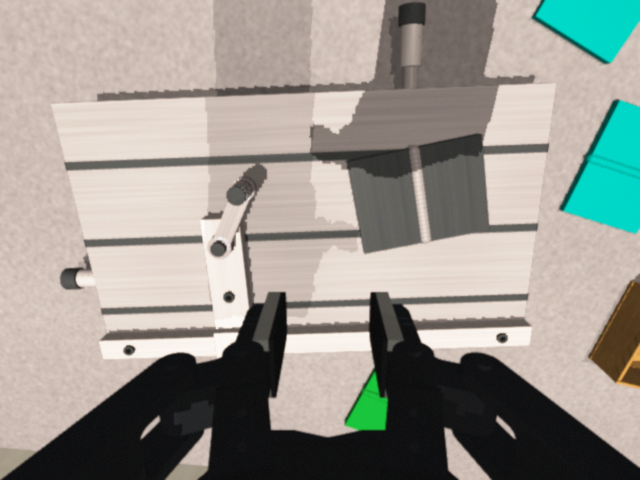

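The dark plate has top corners at about (347,161), (481,135), (489,231) and (364,252). The fence edge runs (102,333)-(530,321), and the stop bar spans columns 202-248. The clip knob is at (240,190) with its pivot at (218,247). I'll crop in on these and compute positions.

Run:
```python
from h import *
c=cam("wrist"); im=cv2.imread("pics/w2.png")
cv2.imwrite("pics/w2c.png",cv2.resize(im[120:360,190:500],None,fx=2.5,fy=2.5,interpolation=cv2.INTER_CUBIC))
P=lambda u,v,z:np.round(ray(c,(u,v),z)[:2],4)
a,b=P(52,104,.06),P(554,84,.06); print("front",a,b,np.linalg.norm(a-b),np.arctan2(-(b-a)[0],(b-a)[1]))
a,b=P(102,333,.076),P(530,321,.076); print("fence",a,b,np.linalg.norm(a-b),np.arctan2(-(b-a)[0],(b-a)[1]))
pl=[P(*p,.07) for p in [(347,161),(481,135),(489,231),(364,252)]]; print("plate",pl,np.mean(pl,0),[np.linalg.norm(pl[i]-pl[i-1]) for i in range(4)])
for i,j in((0,1),(3,2)): d=pl[j]-pl[i]; print(np.arctan2(-d[0],d[1]))
print("knob",P(240,188,.117),"pivot",P(218,247,.095),"stop near", P(202,218,.076),P(240,216,.076))
```

```text
front [ 0.474  -0.2437] [0.4083 0.1882] 0.43686851568864515 0.1509612285038555
fence [ 0.691  -0.2061] [0.6287 0.2209] 0.4315209033175566 0.1448793811602851
plate [array([0.4926, 0.0185]), array([0.4571, 0.1317]), array([0.5423, 0.16  ]), array([0.5765, 0.0458])] [0.517125 0.089   ] [np.float64(0.08822981355528303), np.float64(0.11863595576384084), np.float64(0.08977711289632787), np.float64(0.11921107331116518)]
0.3038905501398106
0.2909747119183948
knob [ 0.5172 -0.0654] pivot [ 0.5773 -0.087 ] stop near [ 0.5582 -0.1072] [ 0.5523 -0.0727]
```

View pics/w2c.png

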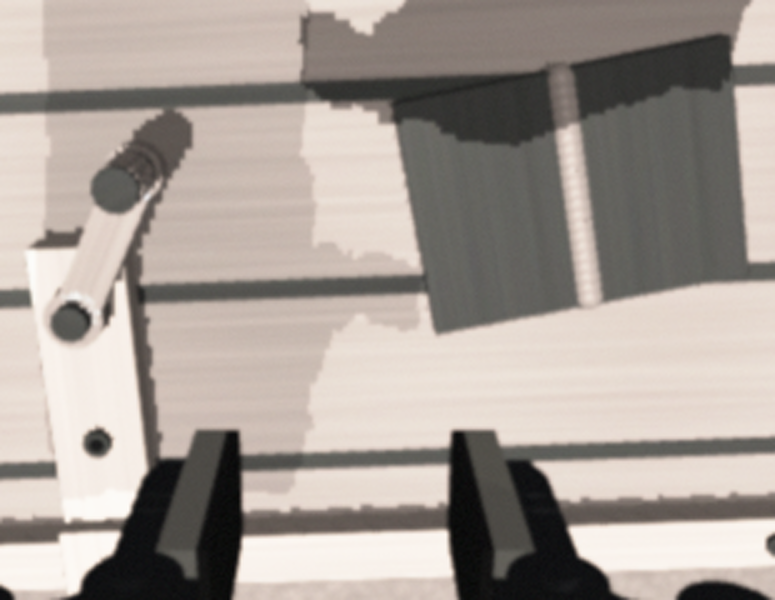

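Worked out: stage angle 0.148, plate at about 129 mm from the fence and 165 mm from the stop face, clip at about 0.49 rad. Going down in front of the plate.

Call:
{"method": "arm_command", "body": {
  "plan": [
    {"dp": [0,0,0],"spin": -0.03},
    {"dp": [22,21,35],"spin": 0},
    {"dp": [22,21,35],"spin": 0},
    {"dp": [22,21,35],"spin": 0},
    {"dp": [22,21,35],"spin": 0}
  ]
}}

```text
clock: 3.7
position: [0.4292, 0.0756, 0.3056]
ee_rot: [-0.073, 0.997, 0.0, 0.0]
ft_force: [0.7, 0.4, -0.9]
grip_width: 0.4
grasp_force: 0.0
```

Call:
{"method": "arm_command", "body": {
  "plan": [
    {"dp": [0,0,35],"spin": 0},
    {"dp": [0,0,20],"spin": 0},
    {"dp": [0,0,0],"spin": 0}
  ]
}}

```text
clock: 4.0
position: [0.4292, 0.0749, 0.2496]
ee_rot: [-0.074, 0.997, -0.001, -0.002]
ft_force: [0.4, 0.4, -0.2]
grip_width: 0.4
grasp_force: 0.0
```

Run:
```python
from h import *
o=manip.get_obs(); print(o["clock"],o["position"],o["ft_force"]);p=o["position"]
print("a",p[0]*.989+p[1]*.1475-.6537,"b",-p[0]*.1475+p[1]*.989+.153)
im=viewer.camera("wrist"); cv2.imwrite("pics/w3.png",im)
```

```text
4.0 [0.42923614 0.07493346 0.24959765] [ 0.41216905  0.40747637 -0.18278186]
a -0.21813277500412498 b 0.16379686257062986
```

View pics/w3.png

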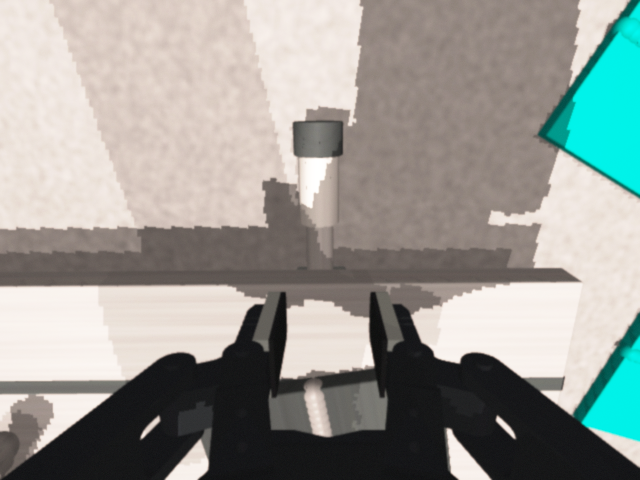

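The open fingertips (near corners at (285,293) and (372,293)) stand on the stage strip in front of the plate's near edge (row 378), so they're clear of it. Next is a careful lowering.

Call:
{"method": "arm_command", "body": {
  "plan": [
    {"dp": [0,0,4],"spin": 0},
    {"dp": [0,0,4],"spin": 0},
    {"dp": [0,0,3],"spin": 0},
    {"dp": [0,0,0],"spin": 0}
  ]
}}

```text
clock: 4.45
position: [0.4304, 0.0751, 0.2407]
ee_rot: [-0.073, 0.997, 0.0, 0.0]
ft_force: [-0.8, -0.5, 0.0]
grip_width: 0.401
grasp_force: 0.0
```

Call:
{"method": "arm_command", "body": {
  "plan": [
    {"dp": [0,0,2],"spin": 0},
    {"dp": [0,0,0],"spin": 0}
  ]
}}

```text
clock: 4.65
position: [0.4304, 0.0751, 0.2386]
ee_rot: [-0.073, 0.997, 0.0, -0.0]
ft_force: [0.0, -0.4, 0.4]
grip_width: 0.402
grasp_force: 0.0
```

Call:
{"method": "arm_command", "body": {
  "plan": [
    {"dp": [0,0,2],"spin": 0},
    {"dp": [0,0,0],"spin": 0}
  ]
}}

```text
clock: 4.85
position: [0.4303, 0.0751, 0.2365]
ee_rot: [-0.073, 0.997, 0.0, -0.0]
ft_force: [0.6, -0.6, 0.3]
grip_width: 0.4
grasp_force: 0.0
```

Call:
{"method": "arm_command", "body": {
  "plan": [
    {"dp": [0,0,2],"spin": 0},
    {"dp": [0,0,0],"spin": 0}
  ]
}}

```text
clock: 5.05
position: [0.4303, 0.0751, 0.2345]
ee_rot: [-0.073, 0.997, 0.0, -0.0]
ft_force: [-0.4, 0.1, 1.0]
grip_width: 0.401
grasp_force: 0.0
```

Call:
{"method": "arm_command", "body": {
  "plan": [
    {"dp": [0,0,1.5],"spin": 0},
    {"dp": [0,0,0],"spin": 0}
  ]
}}

```text
clock: 5.25
position: [0.4303, 0.0751, 0.233]
ee_rot: [-0.073, 0.997, -0.0, -0.0]
ft_force: [-0.8, 0.2, -0.7]
grip_width: 0.401
grasp_force: 0.0
```

Call:
{"method": "arm_command", "body": {
  "plan": [
    {"dp": [-10,0,0],"spin": 0},
    {"dp": [-10,0,0],"spin": 0},
    {"dp": [-8,0,0],"spin": 0},
    {"dp": [-7,0,0],"spin": 0},
    {"dp": [-5,0,0],"spin": 0}
  ]
}}

```text
clock: 5.75
position: [0.4704, 0.081, 0.2329]
ee_rot: [-0.073, 0.997, -0.0, -0.0]
ft_force: [-2.9, 0.4, 1.8]
grip_width: 0.398
grasp_force: 1.3
```

Call:
{"method": "arm_command", "body": {
  "plan": [
    {"dp": [-5,0,0],"spin": 0},
    {"dp": [-5,0,0],"spin": 0},
    {"dp": [-5,0,0],"spin": 0},
    {"dp": [-5,0,0],"spin": 0},
    {"dp": [-5,0,0],"spin": 0}
  ]
}}

```text
clock: 6.25
position: [0.495, 0.0845, 0.2331]
ee_rot: [-0.073, 0.997, -0.0, -0.0]
ft_force: [-2.4, -0.4, 0.1]
grip_width: 0.395
grasp_force: 1.1
```

Run:
```python
from h import *
o=manip.get_obs(); print(o["clock"],o["position"],o["ft_force"]);p=o["position"]
print("a",p[0]*.989+p[1]*.1475-.6537,"b",-p[0]*.1475+p[1]*.989+.153)
im=viewer.camera("wrist"); cv2.imwrite("pics/w4.png",im)
```

```text
6.25 [0.49501348 0.08447242 0.23313235] [-2.35599521 -0.36433184  0.09962696]
a -0.15167198657109682 b 0.163528732790961
```

View pics/w4.png

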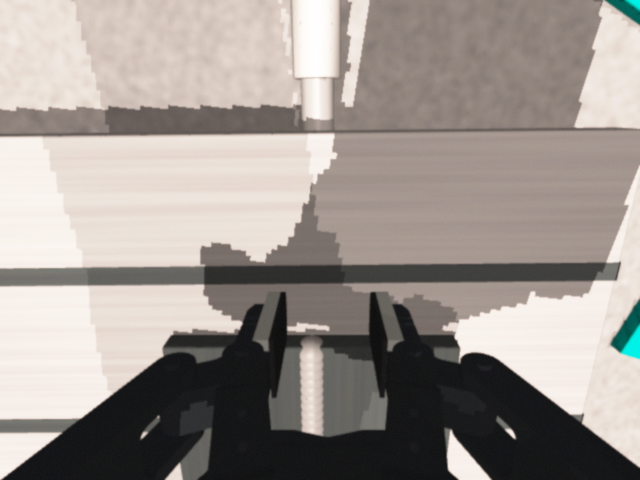

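The plate is now square to the fingers: its near edge runs level at row 340 from (165) to (460), with the bead at column 311. Pushing on to the fence.

Call:
{"method": "arm_command", "body": {
  "plan": [
    {"dp": [-8,0,0],"spin": 0},
    {"dp": [-8,0,0],"spin": 0},
    {"dp": [-8,0,0],"spin": 0},
    {"dp": [-8,0,0],"spin": 0},
    {"dp": [-6,0,0],"spin": 0}
  ]
}}

```text
clock: 6.8
position: [0.5331, 0.0902, 0.2332]
ee_rot: [-0.073, 0.997, 0.0, 0.0]
ft_force: [-4.3, 0.0, 0.6]
grip_width: 0.403
grasp_force: 1.5
```

Call:
{"method": "arm_command", "body": {
  "plan": [
    {"dp": [-2,0,0],"spin": 0},
    {"dp": [-2,0,0],"spin": 0},
    {"dp": [-2,0,0],"spin": 0}
  ]
}}

```text
clock: 7.1
position: [0.5382, 0.0909, 0.2332]
ee_rot: [-0.073, 0.997, 0.0, -0.0]
ft_force: [-2.5, -0.1, 0.6]
grip_width: 0.403
grasp_force: 1.3
```

Call:
{"method": "arm_command", "body": {
  "plan": [
    {"dp": [-1.5,0,0],"spin": 0},
    {"dp": [-1.5,0,0],"spin": 0}
  ]
}}

```text
clock: 7.3
position: [0.5412, 0.0914, 0.2332]
ee_rot: [-0.073, 0.997, 0.0, -0.0]
ft_force: [-2.8, 0.1, 0.1]
grip_width: 0.4
grasp_force: 1.3
```

Call:
{"method": "arm_command", "body": {
  "plan": [
    {"dp": [-1.5,0,0],"spin": 0},
    {"dp": [-1.5,0,0],"spin": 0}
  ]
}}

```text
clock: 7.5
position: [0.5442, 0.0918, 0.2332]
ee_rot: [-0.073, 0.997, 0.0, -0.0]
ft_force: [-2.6, -0.3, 0.9]
grip_width: 0.396
grasp_force: 1.2
```

Call:
{"method": "arm_command", "body": {
  "plan": [
    {"dp": [-1.5,0,0],"spin": 0},
    {"dp": [-1.5,0,0],"spin": 0}
  ]
}}

```text
clock: 7.7
position: [0.5472, 0.0923, 0.2332]
ee_rot: [-0.073, 0.997, 0.0, 0.0]
ft_force: [-2.3, -0.3, -0.6]
grip_width: 0.398
grasp_force: 1.2
```

Call:
{"method": "arm_command", "body": {
  "plan": [
    {"dp": [-1.5,0,0],"spin": 0},
    {"dp": [-1,0,0],"spin": 0}
  ]
}}

```text
clock: 7.9
position: [0.5497, 0.0926, 0.2332]
ee_rot: [-0.073, 0.997, 0.0, 0.0]
ft_force: [-2.8, 0.2, -0.2]
grip_width: 0.399
grasp_force: 1.3
```

Call:
{"method": "arm_command", "body": {
  "plan": [
    {"dp": [-1.5,0,0],"spin": 0},
    {"dp": [-1,0,0],"spin": 0}
  ]
}}

```text
clock: 8.1
position: [0.5519, 0.0929, 0.2331]
ee_rot: [-0.073, 0.997, -0.0, -0.001]
ft_force: [-8.1, -0.1, 5.1]
grip_width: 0.401
grasp_force: 4.0
```

Call:
{"method": "arm_command", "body": {
  "plan": [
    {"dp": [-1,0,0],"spin": 0},
    {"dp": [-1,0,0],"spin": 0}
  ]
}}

```text
clock: 8.3
position: [0.5528, 0.0929, 0.2327]
ee_rot: [-0.073, 0.997, -0.0, -0.003]
ft_force: [-16.9, -3.7, 11.7]
grip_width: 0.405
grasp_force: 9.7
```

Call:
{"method": "arm_command", "body": {
  "plan": [
    {"dp": [-1,0,0],"spin": 0},
    {"dp": [-1,0,0],"spin": 0}
  ]
}}

```text
clock: 8.5
position: [0.5536, 0.0929, 0.2327]
ee_rot: [-0.073, 0.997, -0.0, -0.005]
ft_force: [-27.6, -5.1, 21.6]
grip_width: 0.4
grasp_force: 15.8
```

The fence is felt at TCP x ≈ 0.5515. I'll back off, rise, go round to the plate's left side and turn a quarter turn.

Call:
{"method": "arm_command", "body": {
  "plan": [
    {"dp": [10,0,0],"spin": 0},
    {"dp": [15,0,-10],"spin": 0},
    {"dp": [0,20,-30],"spin": 0},
    {"dp": [-35,33,0],"spin": 0},
    {"dp": [-32,34,0],"spin": 0}
  ]
}}

```text
clock: 9.0
position: [0.5862, 0.1867, 0.2755]
ee_rot: [-0.072, 0.997, 0.001, 0.002]
ft_force: [1.5, -0.3, 0.9]
grip_width: 0.408
grasp_force: 0.0
```

Call:
{"method": "arm_command", "body": {
  "plan": [
    {"dp": [0,0,0],"spin": 0.149},
    {"dp": [0,0,0],"spin": 0.149},
    {"dp": [0,0,0],"spin": 0.149},
    {"dp": [0,0,0],"spin": 0.149},
    {"dp": [0,0,0],"spin": 0.149}
  ]
}}

```text
clock: 9.5
position: [0.5852, 0.1859, 0.2735]
ee_rot: [0.298, 0.955, 0.001, 0.001]
ft_force: [0.0, -0.2, 0.2]
grip_width: 0.4
grasp_force: 0.0
```

Call:
{"method": "arm_command", "body": {
  "plan": [
    {"dp": [0,0,0],"spin": 0.149},
    {"dp": [0,0,0],"spin": 0.149},
    {"dp": [0,0,0],"spin": 0.149},
    {"dp": [0,0,0],"spin": 0.149},
    {"dp": [0,0,0],"spin": 0.149}
  ]
}}

```text
clock: 10.0
position: [0.5852, 0.186, 0.2736]
ee_rot: [0.625, 0.781, 0.001, 0.001]
ft_force: [0.7, 0.2, 0.2]
grip_width: 0.396
grasp_force: 0.0
```

Call:
{"method": "arm_command", "body": {
  "plan": [
    {"dp": [0,0,0],"spin": 0.08},
    {"dp": [0,0,0],"spin": 0}
  ]
}}

```text
clock: 10.2
position: [0.5851, 0.1861, 0.2734]
ee_rot: [0.654, 0.757, 0.001, 0.001]
ft_force: [-0.4, 1.2, -0.0]
grip_width: 0.403
grasp_force: 0.0
```

Run:
```python
from h import *
o=manip.get_obs(); print(o["clock"],o["position"],o["ft_force"],o["ee_rot"],o["joint_pos"][6]);p=o["position"]
R=Ro.from_quat(o["ee_rot"]).as_matrix(); print("tool x dir",R[:,0], "ang of -x from stage -b", np.arctan2(-R[0,0],R[1,0]))
print("a",p[0]*.989+p[1]*.1475-.6537,"b",-p[0]*.1475+p[1]*.989+.153)
im=viewer.camera("wrist"); cv2.imwrite("pics/w5.png",im)
```

```text
10.2 [0.58512701 0.18606241 0.2733895 ] [-0.39545524  1.20162599 -0.02992206] [6.53574654e-01 7.56861700e-01 5.35629253e-04 5.00825528e-04] 0.018382723153079237
tool x dir [-1.45679841e-01  9.89331785e-01 -5.79639128e-05] ang of -x from stage -b 0.14620010974302666
a -0.04756518339922322 b 0.2507094877563514
```

View pics/w5.png

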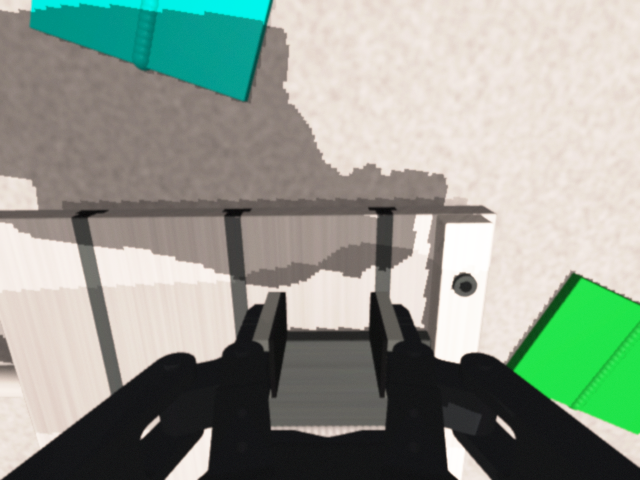

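The plate lies against the fence with its left edge at row 335, about 20 mm ahead of the fingertips. I'll lower and push it towards the stop.

Call:
{"method": "arm_command", "body": {
  "plan": [
    {"dp": [0,0,20],"spin": 0},
    {"dp": [0,0,15],"spin": 0},
    {"dp": [0,0,4.5],"spin": 0},
    {"dp": [0,0,0],"spin": 0}
  ]
}}

```text
clock: 10.65
position: [0.5849, 0.1857, 0.2335]
ee_rot: [0.653, 0.757, -0.0, -0.0]
ft_force: [0.7, 0.2, -0.1]
grip_width: 0.402
grasp_force: 0.0
```

Call:
{"method": "arm_command", "body": {
  "plan": [
    {"dp": [-8,0,0],"spin": 0},
    {"dp": [-6,0,0],"spin": 0},
    {"dp": [-5,0,0],"spin": 0},
    {"dp": [-5,0,0],"spin": 0},
    {"dp": [-6,0,0],"spin": 0}
  ]
}}

```text
clock: 11.15
position: [0.5893, 0.1564, 0.2338]
ee_rot: [0.653, 0.757, 0.0, -0.0]
ft_force: [0.1, 3.2, 0.5]
grip_width: 0.402
grasp_force: 1.4
```

Call:
{"method": "arm_command", "body": {
  "plan": [
    {"dp": [-6,0,0],"spin": 0},
    {"dp": [-6,0,0],"spin": 0},
    {"dp": [-6,0,0],"spin": 0},
    {"dp": [-6,0,0],"spin": 0},
    {"dp": [-6,0,0],"spin": 0}
  ]
}}

```text
clock: 11.65
position: [0.5938, 0.126, 0.2338]
ee_rot: [0.653, 0.757, 0.0, -0.0]
ft_force: [-0.6, 2.5, 1.3]
grip_width: 0.404
grasp_force: 1.6
```

Call:
{"method": "arm_command", "body": {
  "plan": [
    {"dp": [-6,0,0],"spin": 0},
    {"dp": [-6,0,0],"spin": 0},
    {"dp": [-6,0,0],"spin": 0},
    {"dp": [-6,0,0],"spin": 0},
    {"dp": [-6,0,0],"spin": 0}
  ]
}}

```text
clock: 12.15
position: [0.5981, 0.0963, 0.2337]
ee_rot: [0.653, 0.757, 0.0, -0.0]
ft_force: [-0.7, 3.2, 1.2]
grip_width: 0.402
grasp_force: 1.6
```

Call:
{"method": "arm_command", "body": {
  "plan": [
    {"dp": [-5,0,0],"spin": 0},
    {"dp": [-5,0,0],"spin": 0},
    {"dp": [-5,0,0],"spin": 0},
    {"dp": [-3,0,0],"spin": 0},
    {"dp": [-2,0,0],"spin": 0}
  ]
}}

```text
clock: 12.65
position: [0.601, 0.0766, 0.2337]
ee_rot: [0.653, 0.757, -0.0, -0.0]
ft_force: [0.1, 3.4, 1.8]
grip_width: 0.4
grasp_force: 1.6
```

Call:
{"method": "arm_command", "body": {
  "plan": [
    {"dp": [-1.5,0,0],"spin": 0},
    {"dp": [-1.5,0,0],"spin": 0},
    {"dp": [-1.5,0,0],"spin": 0}
  ]
}}

```text
clock: 12.95
position: [0.6017, 0.0726, 0.2337]
ee_rot: [0.653, 0.757, 0.0, -0.0]
ft_force: [-0.5, 2.5, 0.8]
grip_width: 0.399
grasp_force: 1.5
```

Call:
{"method": "arm_command", "body": {
  "plan": [
    {"dp": [-1.5,0,0],"spin": 0},
    {"dp": [-1.5,0,0],"spin": 0}
  ]
}}

```text
clock: 13.15
position: [0.6021, 0.0695, 0.2337]
ee_rot: [0.653, 0.757, 0.0, -0.0]
ft_force: [0.1, 2.5, 1.5]
grip_width: 0.399
grasp_force: 1.5
```

Call:
{"method": "arm_command", "body": {
  "plan": [
    {"dp": [-1,0,0],"spin": 0},
    {"dp": [-1,0,0],"spin": 0}
  ]
}}

```text
clock: 13.35
position: [0.6024, 0.0675, 0.2337]
ee_rot: [0.653, 0.757, 0.0, -0.0]
ft_force: [-0.3, 2.5, 0.4]
grip_width: 0.398
grasp_force: 1.5
```

Call:
{"method": "arm_command", "body": {
  "plan": [
    {"dp": [-1.5,0,0],"spin": 0},
    {"dp": [-1,0,0],"spin": 0}
  ]
}}

```text
clock: 13.55
position: [0.6027, 0.0656, 0.2337]
ee_rot: [0.653, 0.757, 0.0, -0.001]
ft_force: [-1.6, 8.0, 3.3]
grip_width: 0.399
grasp_force: 3.8
```

Call:
{"method": "arm_command", "body": {
  "plan": [
    {"dp": [-1,0,0],"spin": 0},
    {"dp": [-1,0,0],"spin": 0}
  ]
}}

```text
clock: 13.75
position: [0.6028, 0.0652, 0.2337]
ee_rot: [0.653, 0.758, 0.001, -0.002]
ft_force: [-4.4, 12.0, 4.0]
grip_width: 0.401
grasp_force: 6.3
```

Call:
{"method": "arm_command", "body": {
  "plan": [
    {"dp": [-1,0,0],"spin": 0},
    {"dp": [-1,0,0],"spin": 0}
  ]
}}

```text
clock: 13.95
position: [0.6029, 0.0647, 0.2337]
ee_rot: [0.652, 0.758, 0.001, -0.003]
ft_force: [-6.5, 17.3, 5.8]
grip_width: 0.399
grasp_force: 8.9
```

The stop is felt as well. Now I'll go round to the near side for a final press towards the fence.

Call:
{"method": "arm_command", "body": {
  "plan": [
    {"dp": [6,0,0],"spin": 0},
    {"dp": [9,0,-15],"spin": 0},
    {"dp": [0,0,-30],"spin": 0},
    {"dp": [0,0,0],"spin": -0.149},
    {"dp": [0,0,0],"spin": -0.149}
  ]
}}

```text
clock: 14.45
position: [0.6016, 0.0756, 0.2807]
ee_rot: [0.531, 0.847, 0.0, 0.001]
ft_force: [-0.3, -0.4, -1.1]
grip_width: 0.402
grasp_force: 0.0
```

Call:
{"method": "arm_command", "body": {
  "plan": [
    {"dp": [0,0,0],"spin": -0.149},
    {"dp": [0,0,0],"spin": -0.149},
    {"dp": [0,0,0],"spin": -0.149},
    {"dp": [0,0,0],"spin": -0.149},
    {"dp": [0,0,0],"spin": -0.149}
  ]
}}

```text
clock: 14.95
position: [0.6013, 0.0754, 0.2798]
ee_rot: [0.187, 0.982, -0.0, 0.001]
ft_force: [-0.2, -0.2, -0.8]
grip_width: 0.398
grasp_force: 0.0
```

Call:
{"method": "arm_command", "body": {
  "plan": [
    {"dp": [0,0,0],"spin": -0.149},
    {"dp": [0,0,0],"spin": -0.149},
    {"dp": [0,0,0],"spin": -0.149},
    {"dp": [0,0,0],"spin": -0.08},
    {"dp": [0,0,0],"spin": 0}
  ]
}}

```text
clock: 15.45
position: [0.6014, 0.0753, 0.2797]
ee_rot: [-0.073, 0.997, -0.0, 0.001]
ft_force: [0.4, -0.8, 0.0]
grip_width: 0.398
grasp_force: 0.0
```

Call:
{"method": "arm_command", "body": {
  "plan": [
    {"dp": [30,-20,0],"spin": 0},
    {"dp": [30,-20,0],"spin": 0},
    {"dp": [27,-20,0],"spin": 0},
    {"dp": [0,0,0],"spin": 0}
  ]
}}

```text
clock: 15.85
position: [0.5216, -0.0001, 0.2792]
ee_rot: [-0.069, 0.998, -0.0, -0.0]
ft_force: [-0.6, 0.7, 0.2]
grip_width: 0.399
grasp_force: 0.0
```

Run:
```python
from h import *
o=manip.get_obs(); print(o["clock"],o["position"],o["ft_force"],o["ee_rot"],o["joint_pos"][6]);p=o["position"]
R=Ro.from_quat(o["ee_rot"]).as_matrix(); print("ang", np.arctan2(-R[0,1],R[1,1]))
print("a",p[0]*.989+p[1]*.1475-.6537,"b",-p[0]*.1475+p[1]*.989+.153)
im=viewer.camera("wrist"); cv2.imwrite("pics/w6.png",im)
```

```text
15.85 [ 5.21580163e-01 -1.33231992e-04  2.79172873e-01] [-0.59865786  0.65375899  0.17061107] [-6.88135152e-02  9.97629367e-01 -3.41645619e-04 -4.79711683e-04] 1.7192743119433018
ang 0.13773621309587605
a -0.1378768705167841 b 0.07593515951798627
```

View pics/w6.png

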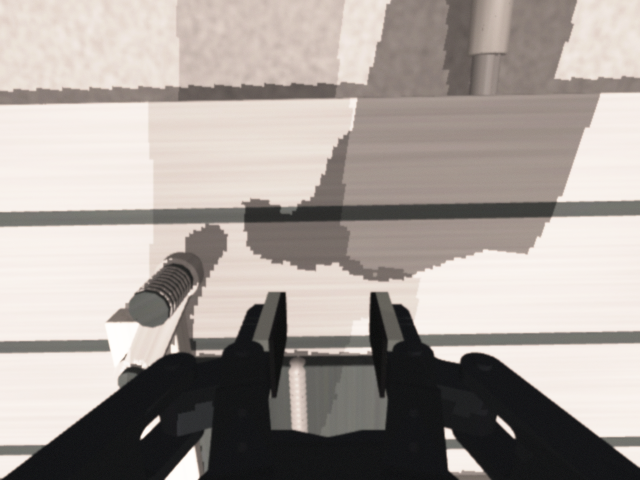

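The plate's near edge is square at row 355 with its bead at (298,395). The knob at (152,306) is about 60 mm to the side, so the fingers have room to press. I'll shift 8 mm left for extra margin, lower and press.

Call:
{"method": "arm_command", "body": {
  "plan": [
    {"dp": [0,8,0],"spin": -0.01},
    {"dp": [0,0,25],"spin": 0},
    {"dp": [0,0,20.5],"spin": 0},
    {"dp": [0,0,0],"spin": 0}
  ]
}}

```text
clock: 16.3
position: [0.524, 0.0135, 0.2334]
ee_rot: [-0.079, 0.997, 0.0, 0.001]
ft_force: [0.0, -0.1, 0.0]
grip_width: 0.399
grasp_force: 0.0
```

Call:
{"method": "arm_command", "body": {
  "plan": [
    {"dp": [-10,0,0],"spin": 0},
    {"dp": [-10,0,0],"spin": 0},
    {"dp": [-8,0,0],"spin": 0},
    {"dp": [-5,0,0],"spin": 0},
    {"dp": [-4,0,0],"spin": 0}
  ]
}}

```text
clock: 16.8
position: [0.5597, 0.0178, 0.233]
ee_rot: [-0.078, 0.997, -0.0, -0.0]
ft_force: [-0.5, -0.3, 0.3]
grip_width: 0.4
grasp_force: 0.0
```

Call:
{"method": "arm_command", "body": {
  "plan": [
    {"dp": [-2,0,0],"spin": 0},
    {"dp": [-2,0,0],"spin": 0},
    {"dp": [-1.5,0,0],"spin": 0},
    {"dp": [-1,0,0],"spin": 0}
  ]
}}

```text
clock: 17.2
position: [0.5645, 0.0181, 0.2327]
ee_rot: [-0.078, 0.997, 0.0, -0.002]
ft_force: [-13.1, -1.1, 10.0]
grip_width: 0.4
grasp_force: 7.4
```

Call:
{"method": "arm_command", "body": {
  "plan": [
    {"dp": [-1,0,0],"spin": 0},
    {"dp": [-1,0,0],"spin": 0}
  ]
}}

```text
clock: 17.4
position: [0.5653, 0.0181, 0.2327]
ee_rot: [-0.077, 0.997, 0.0, -0.004]
ft_force: [-23.0, -1.4, 18.5]
grip_width: 0.4
grasp_force: 13.2
```

The plate is firm against the fence (contact at the same place as before). Retreating up, and computing the knob and pivot positions from the last picture.

Call:
{"method": "arm_command", "body": {
  "plan": [
    {"dp": [10,0,0],"spin": 0},
    {"dp": [15,5,-15],"spin": 0},
    {"dp": [0,0,-40],"spin": 0},
    {"dp": [0,0,-40],"spin": 0},
    {"dp": [0,0,0],"spin": 0}
  ]
}}

```text
clock: 17.9
position: [0.5435, 0.0196, 0.3337]
ee_rot: [-0.078, 0.997, 0.001, 0.005]
ft_force: [1.1, 0.1, -0.6]
grip_width: 0.401
grasp_force: 0.0
```

Run:
```python
from h import *
import h
o=manip.get_obs(); ab=lambda p:np.round([p[0]*.989+p[1]*.1475-.6537,-p[0]*.1475+p[1]*.989+.153],4)
class M:
    @staticmethod
    def get_obs(): return dict(position=np.array([.52158,-.00013,.27917]),ee_rot=[-.0688135,.9976294,-.00034,-.00048])
real=h.manip; h.manip=M; c=cam("wrist"); h.manip=real
print("knob",ab(ray(c,(152,306),.117)))
im=viewer.camera("wrist"); c=cam("wrist"); cv2.imwrite("pics/w7.png",im)
print(o["clock"],o["position"],ab(o["position"]))
for t in ["clip_knob","clip","coupon"]:
    for r in finder.find_in("wrist",t)[:2]: print(t,r["score"],r["position"],ab(r["position"]),proj(c,r["position"]))
```

```text
knob [-0.1466  0.0088]
17.9 [0.54348542 0.01964364 0.33365354] [-0.1133  0.0923]
clip_knob 0.7 [0.5473, -0.0742, 0.0868] [-0.1234 -0.0011] [np.float64(165.83281429340565), np.float64(231.7851403795668)]
clip 0.65 [0.5417, -0.0759, 0.09] [-0.1292 -0.002 ] [np.float64(160.82613507034938), np.float64(223.84508650331372)]
clip 0.63 [0.5768, -0.0814, 0.0713] [-0.0953 -0.0126] [np.float64(162.98518361224365), np.float64(265.8063289950291)]
coupon 0.72 [0.608, 0.0152, 0.0718] [-0.0501  0.0784] [np.float64(305.26220896549324), np.float64(328.1153905502191)]
coupon 0.57 [0.7492, 0.1696, 0.0101] [0.1123 0.2102] [np.float64(447.22082715141534), np.float64(440.58740873178226)]
```

View pics/w7.png

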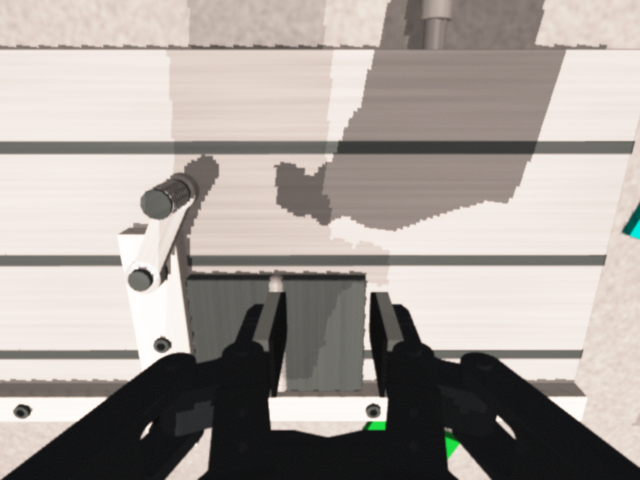

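The plate sits in the corner: near edge level at row 275, right side along the stop bar at column 187. The knob top is at (158,203) and the pivot at (140,279).

Run:
```python
from h import *
o=manip.get_obs(); ab=lambda p:np.round([p[0]*.989+p[1]*.1475-.6537,-p[0]*.1475+p[1]*.989+.153],4)
c=cam("wrist"); print(o["position"],o["ee_rot"],ab(o["position"]))
for n,u,v,z in [("knob",158,203,.117),("pivot",140,279,.093),("plateR",188,277,.07),("plateL",364,277,.07),("stopnear",120,235,.076)]: print(n,ab(ray(c,(u,v),z)))
```

```text
[0.54172801 0.02000632 0.3272908 ] [-7.80820001e-02  9.96946802e-01  4.34819683e-05 -5.23666947e-04] [-0.115   0.0929]
knob [-0.1514  0.0118]
pivot [-0.1005 -0.0151]
plateR [-0.0915  0.0038]
plateL [-0.0922  0.1168]
stopnear [-0.1216 -0.032 ]
```

Call:
{"method": "arm_command", "body": {
  "plan": [
    {"dp": [13,-27,0],"spin": 0},
    {"dp": [13,-27,0],"spin": 0},
    {"dp": [12,-28,0],"spin": 0},
    {"dp": [0,0,0],"spin": 0.125},
    {"dp": [0,0,0],"spin": 0.125}
  ],
  "grip": -0.1
}}

```text
clock: 18.6
position: [0.5167, -0.0681, 0.327]
ee_rot: [0.05, 0.999, -0.0, -0.001]
ft_force: [-0.7, 0.2, -0.6]
grip_width: 0.548
grasp_force: 0.0
```

Call:
{"method": "arm_command", "body": {
  "plan": [
    {"dp": [0,0,0],"spin": 0.125},
    {"dp": [0,0,0],"spin": 0.125},
    {"dp": [0,0,0],"spin": 0},
    {"dp": [0,0,0],"spin": 0}
  ]
}}

```text
clock: 19.0
position: [0.5171, -0.0668, 0.3274]
ee_rot: [0.169, 0.986, -0.0, -0.001]
ft_force: [0.6, -0.4, 0.6]
grip_width: 0.546
grasp_force: 0.0
```

Run:
```python
from h import *
o=manip.get_obs(); p=o["position"]; ab=lambda p:np.round([p[0]*.989+p[1]*.1475-.6537,-p[0]*.1475+p[1]*.989+.153],4)
R=Ro.from_quat(o["ee_rot"]).as_matrix(); print(o["clock"],p,ab(p),"psi",.148-np.arctan2(-R[0,1],R[1,1]),o["grip_width"])
im=viewer.camera("wrist"); cv2.imwrite("pics/w8.png",im); c=cam("wrist")
for t in ["clip_knob","clip"]:
    for r in finder.find_in("wrist",t)[:2]: print(t,r["score"],ab(r["position"]),r["position"][2],proj(c,r["position"]), "tool",R.T@(np.array(r["position"])-p))
```

```text
19.0 [ 0.51713132 -0.06684764  0.32736433] [-0.1521  0.0106] psi 0.4880115277076277 0.5464991557011599
clip_knob 0.76 [-0.1213 -0.0041] 0.0836 [np.float64(329.9214607128691), np.float64(302.69300885185686)] tool [-0.0344524   0.00158735  0.24372085]
clip 0.87 [-0.1233 -0.005 ] 0.089 [np.float64(327.2071608723589), np.float64(304.8491946599364)] tool [-3.30213420e-02 -8.70758647e-05  2.38323781e-01]
```

The clip is centred between the fingers (tool y ≈ 0). Lowering over the knob, then swinging.

Call:
{"method": "arm_command", "body": {
  "plan": [
    {"dp": [0,0,20],"spin": 0},
    {"dp": [0,0,20],"spin": 0},
    {"dp": [0,0,14],"spin": 0},
    {"dp": [0,0,8],"spin": 0},
    {"dp": [0,0,0],"spin": 0}
  ]
}}

```text
clock: 19.65
position: [0.5171, -0.0669, 0.2653]
ee_rot: [0.171, 0.985, -0.0, -0.001]
ft_force: [-0.9, -0.0, 0.8]
grip_width: 0.554
grasp_force: 0.0
```

Call:
{"method": "arm_command", "body": {
  "plan": [
    {"dp": [0,5,0],"spin": 0},
    {"dp": [0,5,0],"spin": 0},
    {"dp": [0,5,0],"spin": 0},
    {"dp": [-2.2,7.1,0],"spin": 0.12},
    {"dp": [-2.2,7.1,0],"spin": 0.12}
  ]
}}

```text
clock: 20.15
position: [0.5323, -0.041, 0.2667]
ee_rot: [0.29, 0.957, 0.0, 0.0]
ft_force: [1.0, -0.9, -0.6]
grip_width: 0.548
grasp_force: 0.5
```

```bash
cat > st.py <<'E'
from h import *
o=manip.get_obs(); p=o["position"]
t=np.array([p[0]*.989+p[1]*.1475-.6537,-p[0]*.1475+p[1]*.989+.153])
R=Ro.from_quat(o["ee_rot"]).as_matrix(); psi=.148-np.arctan2(-R[0,1],R[1,1])
d=t-[-.1,-.018]; print(o["clock"],p,t,"psi",psi,"radial",d@[-np.cos(psi),np.sin(psi)],"tang",d@[np.sin(psi),np.cos(psi)],o["ft_force"])
E
python3 st.py
```

```text
20.15 [ 0.53232981 -0.0410069   0.26666371] [-0.13327434  0.03392553] psi 0.7362099324462563 radial 0.05952408454788474 tang 0.016134600153871012 [ 1.00591209 -0.90547478 -0.63517363]
```

Call:
{"method": "arm_command", "body": {
  "plan": [
    {"dp": [-2.2,7.1,0],"spin": 0.12},
    {"dp": [-2.2,7.1,0],"spin": 0.12},
    {"dp": [-2.2,7.1,0],"spin": 0.12},
    {"dp": [-2.2,7.1,0],"spin": 0.12}
  ]
}}

```text
clock: 20.55
position: [0.558, -0.0264, 0.2664]
ee_rot: [0.509, 0.861, 0.0, -0.0]
ft_force: [-1.7, 0.2, -0.2]
grip_width: 0.55
grasp_force: 0.6
```

```bash
python3 st.py
```

```text
20.55 [ 0.5580388  -0.02635412  0.26643939] [-0.10568686  0.04462505] psi 1.215851271000001 radial 0.06069776221712086 tang 0.01643226673590537 [-1.67516922  0.19686664 -0.22196324]
```

Call:
{"method": "arm_command", "body": {
  "plan": [
    {"dp": [-2.2,7.1,0],"spin": 0.12},
    {"dp": [-2.2,7.1,0],"spin": 0.12},
    {"dp": [-2.2,7.1,0],"spin": 0.12},
    {"dp": [-2.2,7.1,0],"spin": 0.12}
  ]
}}

```text
clock: 20.95
position: [0.5876, -0.0254, 0.2664]
ee_rot: [0.699, 0.715, 0.0, -0.0]
ft_force: [-1.4, 0.2, 0.3]
grip_width: 0.55
grasp_force: 0.7
```

Call:
{"method": "arm_command", "body": {
  "plan": [
    {"dp": [-2.2,7.1,0],"spin": 0.12},
    {"dp": [-2.2,7.1,0],"spin": 0.12},
    {"dp": [-2.2,7.1,0],"spin": 0.12}
  ]
}}

```text
clock: 21.25
position: [0.6079, -0.0332, 0.2662]
ee_rot: [0.815, 0.579, 0.0, -0.001]
ft_force: [-3.1, 4.3, -0.1]
grip_width: 0.553
grasp_force: 1.9
```

```bash
python3 st.py
```

```text
21.25 [ 0.60794528 -0.03321818  0.2661662 ] [-0.0573418   0.03047529] psi 2.0548355612892872 radial 0.06275790812429932 tang 0.015199361876817278 [-3.06463991  4.27194757 -0.08640243]
```

Call:
{"method": "arm_command", "body": {
  "plan": [
    {"dp": [-1,3.6,0],"spin": 0.06},
    {"dp": [0,0,0],"spin": 0},
    {"dp": [0,-7,0],"spin": 0},
    {"dp": [0,-7,0],"spin": 0},
    {"dp": [0,0,0],"spin": 0}
  ]
}}

```text
clock: 21.75
position: [0.597, -0.0311, 0.2663]
ee_rot: [0.831, 0.556, 0.0, -0.001]
ft_force: [1.0, 0.4, -0.3]
grip_width: 0.551
grasp_force: 0.0
```

Call:
{"method": "arm_command", "body": {
  "plan": [
    {"dp": [0,0,-20],"spin": 0},
    {"dp": [0,0,-30],"spin": 0},
    {"dp": [0,0,-40],"spin": 0},
    {"dp": [0,0,-40],"spin": 0},
    {"dp": [0,0,0],"spin": 0}
  ]
}}

```text
clock: 22.25
position: [0.5987, -0.0325, 0.4017]
ee_rot: [0.831, 0.556, 0.004, 0.002]
ft_force: [0.7, 0.3, 0.6]
grip_width: 0.548
grasp_force: 0.0
```

```bash
python3 st.py
python3 - <<'E'
from h import *
ab=lambda p:np.round([p[0]*.989+p[1]*.1475-.6537,-p[0]*.1475+p[1]*.989+.153],4)
for n in ["wrist","top","side"]:
    cv2.imwrite(f"pics/{n}_end.png",viewer.camera(n)); c=cam(n)
    for t in ["clip_knob","clip","coupon"]:
        for r in finder.find_in(n,t)[:2]: print(n,t,round(r["score"],2),ab(r["position"]),round(r["position"][2],3))
E
```

```text
22.25 [ 0.598688   -0.03254511  0.40169445] [-0.06639797  0.03250641] psi 2.1115221884066977 radial 0.06059785074029186 tang 0.0028096019019583046 [0.68206003 0.31296443 0.62361667]
wrist clip_knob 0.87 [-0.0776  0.0122] 0.085
wrist clip 0.95 [-0.0793  0.0109] 0.087
wrist coupon 0.58 [-0.0321  0.0661] 0.074
top clip_knob 0.74 [-0.0854  0.1422] 0.059
top coupon 0.93 [-0.3162  0.3455] 0.007
top coupon 0.7 [0.1535 0.1579] 0.015
side clip_knob 0.77 [-0.0788  0.0129] 0.087
side clip 0.62 [-0.0786  0.0122] 0.088
side coupon 0.91 [-0.318   0.3392] 0.011
side coupon 0.83 [0.1487 0.1473] 0.012
```

Run:
```python
from h import *
c=cam("wrist"); im=cv2.imread("pics/wrist_end.png",0)
e=np.array([.989,.1475]); n=np.array([-.1475,.989])
# grid a -140..20, b -20..150, 1mm
A=np.arange(-140,21); B=np.arange(-20,151)
g=np.zeros((len(A),len(B),2),np.float32)
for i,a in enumerate(A):
    for j,b in enumerate(B):
        xy=e*(a/1e3+.6537)+n*(b/1e3-.153); g[i,j]=proj(c,[*xy,.07])
r=cv2.remap(im,g[...,0],g[...,1],cv2.INTER_LINEAR)
print("rows a, cols b, step 6"); 
for i in range(0,161,6): print(A[i],r[i,::6].tolist())
```

```text
rows a, cols b, step 6
-140 [192, 192, 191, 190, 190, 191, 191, 191, 192, 192, 193, 194, 195, 114, 91, 105, 128, 128, 127, 128, 127, 128, 128, 128, 129, 129, 130, 131, 132]
-134 [196, 198, 195, 196, 195, 195, 197, 196, 198, 199, 198, 199, 199, 93, 95, 130, 130, 130, 130, 130, 131, 131, 132, 132, 132, 132, 133, 134, 134]
-128 [194, 193, 193, 192, 191, 191, 192, 192, 194, 193, 194, 195, 158, 91, 90, 127, 128, 127, 128, 128, 128, 129, 129, 130, 130, 128, 131, 130, 130]
-122 [195, 194, 193, 190, 191, 190, 190, 190, 189, 191, 190, 191, 97, 89, 114, 126, 125, 126, 127, 127, 128, 128, 128, 128, 127, 128, 129, 129, 129]
-116 [234, 237, 234, 197, 91, 194, 193, 194, 194, 194, 196, 195, 96, 92, 127, 128, 129, 130, 129, 129, 132, 131, 132, 132, 133, 133, 133, 133, 134]
-110 [228, 235, 235, 209, 91, 196, 195, 195, 195, 194, 194, 193, 90, 90, 126, 126, 126, 125, 129, 128, 129, 131, 130, 131, 132, 131, 131, 132, 131]
-104 [102, 135, 162, 207, 90, 195, 196, 195, 195, 196, 196, 196, 164, 122, 129, 129, 129, 130, 132, 132, 132, 133, 132, 133, 133, 132, 134, 132, 133]
-98 [64, 203, 202, 164, 91, 183, 1
[... 2127 characters left out ...]
, 92, 94, 91, 92, 111, 112, 107, 114, 212, 193, 113, 115, 111, 113, 112, 113, 108, 115, 107, 232, 232, 233, 232, 232]
-2 [245, 246, 246, 97, 57, 93, 94, 91, 106, 113, 112, 108, 115, 205, 187, 113, 114, 112, 115, 113, 113, 108, 116, 108, 230, 216, 230, 230, 224]
4 [244, 246, 246, 96, 136, 134, 140, 147, 170, 178, 176, 183, 195, 187, 195, 201, 202, 207, 207, 210, 217, 216, 221, 228, 228, 227, 232, 232, 235]
10 [12, 129, 247, 98, 230, 232, 233, 243, 248, 248, 248, 248, 248, 248, 248, 248, 249, 248, 248, 249, 249, 249, 249, 250, 223, 119, 249, 249, 249]
16 [28, 44, 246, 86, 225, 235, 235, 249, 248, 248, 248, 248, 248, 248, 248, 248, 248, 248, 248, 248, 248, 248, 249, 248, 109, 62, 249, 249, 249]
```

The rectified view shows the plate square, with no gap at the fence or the stop, and the clip over it. Handing in.

```bash
python3 -c "
from workcell import manip
print(manip.hand_in())"
```

```text
the job is handed in; nothing more can be done
None
```

I slid the plate flush into the corner between the fence and the end stop, swung the clip over it to about 2.1 rad, and handed the job in at about 22.5 s with the robot clear. The final images show it square with no gap; the plunger's force on it couldn't be measured directly, and the hand-in returned no verdict.

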